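Charge the sample mill with grinding balls and set its dial

ROBOT

A 7-joint arm with a two-finger parallel gripper is mounted at the origin on the work surface. World frame = base frame: x ahead of the robot, y to its left, z up, the work surface at z = 0. Lengths are in m, angles in rad, forces in N, time in s.
With the tool pointing down it reaches from about 0.425 to 0.925 m from the base axis. Payload 6.8 kg.
Tool frame: the origin (TCP) lies between the finger pads, 19 mm behind the fingertips; this is the grasp point; z points along the fingers, y is the line along which they close (so a half turn about z gives the same grasp; the last joint's range is limited). The gripper opens to 85 mm and grips with 20 to 120 N. Pads are 22 mm wide; open, the fingers measure 114 mm over their backs; the gripper's body (76 mm by 85 mm) begins 54 mm behind the grasp point. The pads swing forward as they close: fully open they stand 13 mm farther back than shut.
Start: joints at [-1.272, 0.477, 0.022, 1.555, -0.011, 1.109, -0.083], TCP at [0.267, 0.62, 0.25] pointing down, gripper open.
Joint ranges: [-2.96, 2.96], [-0.34, 2.1], [-1.41, 1.46], [0.24, 2.44], [-1.37, 4.51], [0.17, 1.92], [-2.96, 2.96]. Speed limits (rad/s): [2.39, 2.39, 3.14, 3.14, 3.14, 3.14, 3.14].

INTERFACE

Orientations are given as a unit quaternion [w, x, y, z].
In Python, from station import * gives the robot as it stands.
- The arm moves only by the tool jog_arm, never from a script. Its argument "moves" is one flat list of numbers, 7 for each row, row after row: the shift along the tool's x, y, z normalised to -1 to 1, where 1 is 20 mm, then the turn, a rotation vector about the tool's x, y, z normalised to -1 to 1, where 1 is 4 degrees, then the opening, from 0 (shut) to 1 (fully open). In form: [x, y, z, rx, ry, rz, claw, x, y, z, rx, ry, rz, claw, ...]. A call has exactly 8 rows; each row shifts and turns the commanded pose from where the row before left it, along the tool's axes as they then stand; what a row does not reach is not made up. A row lasts 1/12 s, in which the tool goes at most 41.7 mm and 7.16 degrees, less where a joint would pass 70% of its speed; a pose out of reach is approached as far as the arm can. A call with a number of a shift or a turn outside -1 to 1 is refused whole. A call with a gripper value outside its range is refused whole. The fingers move at their own pace and stop on an object; "grip_force" is the grip in N (left out, the last holds). Time passes only in rows, so rows that do not move let the fingers close, or fill a call up. It gives the time, the measured TCP pose, the force, the opening and the grip force at its end, in the units of the state.
- get_obs(): the state, without advancing time (a new reading comes with each control period).
- read_camera(name): name is "scene" or "top" or "wrist"; returns a dict with "color" (400x640x3 uint8, blue, green, red), "fx", "fy", "cx", "cy" (pixels), "k1" (the pictures are not rectified: a ray, as slopes to the right and down, at radius r is drawn at 1 + k1 r^2 times it, then the intrinsics apply), "rvec" (rotation vector, rad) and "tvec" (3), from world to camera coordinates, as OpenCV has them. Camera axes: x right, y down, z forward; pixel columns grow to the right and rows downward; lengths in m; the calibration is good to about 2 mm. A picture is of the moment at which its call begins. There is no depth.
- hand_in(): hands the job in; it is judged then, once.
The state is a dict: "t": time; "q": joint angles; "joint_vel": joint speeds; "joint_torque": joint torques, N m; "eef_pos": TCP position; "tool_rot": TCP orientation; "contact_force": force on the tool from outside, world axes, zero at the start; "torque": the same for the moment, N m; "gripper_width": opening from 0.0 (shut) to 1.0 (fully open); "grasp_force": force on a finger pad.
Only numpy, scipy, OpenCV 4.12 (cv2) and the standard library are available. Lean on these libraries where they do the work, as an engineer would, in place of code of your own. Each camera call takes 0.05 s, during which the arm holds its last target. There are 200 camera calls.

TASK

Get the sample mill ready to run: using the hand scoop, and never the fingers, take grinding balls out of the feed bin and tip at least three of the six into the mill's jar, leaving the others in the bin and none anywhere else. Turn the mill's dial so that the 4 stands in the middle of its window, and leave the scoop standing flat on its pan on the bench. Leave the other things on the bench where they are.

Things in the scene. Friction and masses are not known exactly. Their poses are not given: they have to be found in the camera images.
- bin: The feed bin: a grey plastic open-topped trough fixed to the bench, 270 (x) x 120 (y) x 60 mm high outside, walls and floor 4 mm, 112 mm wide inside. Origin: centre of its underside. Its x axis runs along it, away from the robot: the way to scoop. The balls start with their centres at x = 12 to 61 mm, so the near half of the floor is free.
- bin_floor (a point): Point on the bin's inner floor at the centre of its plan, 4 mm above the bench; axes as the bin's. The flat floor runs from x = -131 to x = +76 mm of this point; there a plain ramp rises at 45 degrees to the far rim. A scoop pressed hard on the floor sticks and twists in the grip: skim 2 mm above the floor with a firm grip (100 N), then up the ramp, nose rising.
- ball0_center (a point): Centre of grinding ball 0: polished white ceramic (friction about 0.25), 25 mm in diameter, about 31 g; all six are alike, rest on the bin's floor at the start, and come to rest rather than roll on anything flatter than about 9 degrees.
- ball1_center (a point): Centre of grinding ball 1: polished white ceramic (friction about 0.25), 25 mm in diameter, about 31 g; all six are alike, rest on the bin's floor at the start, and come to rest rather than roll on anything flatter than about 9 degrees.
- ball2_center (a point): Centre of grinding ball 2: polished white ceramic (friction about 0.25), 25 mm in diameter, about 31 g; all six are alike, rest on the bin's floor at the start, and come to rest rather than roll on anything flatter than about 9 degrees.
- ball3_center (a point): Centre of grinding ball 3: polished white ceramic (friction about 0.25), 25 mm in diameter, about 31 g; all six are alike, rest on the bin's floor at the start, and come to rest rather than roll on anything flatter than about 9 degrees.
- ball4_center (a point): Centre of grinding ball 4: polished white ceramic (friction about 0.25), 25 mm in diameter, about 31 g; all six are alike, rest on the bin's floor at the start, and come to rest rather than roll on anything flatter than about 9 degrees.
- ball5_center (a point): Centre of grinding ball 5: polished white ceramic (friction about 0.25), 25 mm in diameter, about 31 g; all six are alike, rest on the bin's floor at the start, and come to rest rather than roll on anything flatter than about 9 degrees.
- scoop: Loose hand scoop, about 160 g: flat aluminium pan, grey handle. Origin: centre of the pan's underside; x points to the open front edge (nose), z up. Pan 95 mm long (x -47.5 to 47.5), 85 mm wide, 80 mm inside, floor 2 mm thick, side walls 30 mm high, back wall 40 mm, with a post that carries the grip bar above the pan. Starts standing on its pan, nose away from the robot within 0.5 rad of +x.
- scoop_grip (a point): Where to grip the scoop: on the level grip bar along the scoop's x, at x = -5, z = 90 mm of the scoop, above its centre of mass; fingers close across y. The bar is 85 mm long (x -55 to 29 of the scoop), 18 mm wide, 22 mm high (z 79 to 101).
- scoop_nose (a point): Middle of the scoop's open front edge, at its underside (x = 47.5 mm, z = 0 of the scoop).
- mill: The sample mill: a cream block fixed to the bench, 310 (x -150 to 160) x 155 (y) x 45 mm high, with the jar on its far end and the dial on its near end. Origin: on the bench, between jar and dial; x points away from the robot within 0.15 rad, from dial to jar.
- jar_rim (a point): Centre of the mouth of the mill's round steel jar, 120 mm above the bench. The jar is 140 mm across outside, 132 mm inside, 75 mm high, fixed on the mill with its axis at x = 75 mm of the mill.
- jar_mid (a point): On the jar's axis, 32 mm above its inner floor and 38 mm below the rim; a ball inside the jar has its centre within 62 mm of this point. The inner floor is 50 mm above the bench.
- dial_grip (a point): On the upright axis of the mill's dial knob, 76 mm above the bench, the height for the TCP; axes as the mill's, at x = -80 mm of it. The knob is a grey bar 46 mm long, 16 mm wide, from 54 to 90 mm above the bench, standing on a black cover 110 mm square whose top is 52 mm above the bench. The bar lies along the mill's x axis when the dial joint is 0 or pi.
- dial_window (a point): Middle of the 20 mm square window in the dial's cover, 35 mm from the knob's axis on the robot's side (-x of the mill). Through it one black digit (0 to 7) of the white number disc shows, upright for the robot.
- dial (a joint): Angle of the dial in rad, 0 to 5.6, growing as the knob turns clockwise seen from above; the bar and the number disc turn together. Digit k stands in the middle of the window at k * pi/4 (4 at 3.14). Starts between 1.7 and 2.5, so that the 4 is reached by turning clockwise. Light friction, 0.05 N m; stays where it is left.
- beaker: Bystander, loose: glass beaker, 64 mm across, 85 mm high; origin at the centre of its underside. To be left alone.
- bottle: Bystander, loose: amber bottle, 60 mm across, 150 mm high; origin at the centre of its underside. To be left alone.
- dishes: Bystander, loose: stack of two glass dishes, 66 mm across, 36 mm high; origin at the centre of its underside. To be left alone.
- slidebox: Bystander, loose: small white slide box with grey lid, 82 x 34 x 34 mm; origin at the centre of its underside. To be left alone.
- tape: Bystander, loose: roll of paper tape lying flat, 90 mm across, 22 mm high; origin at the centre of its underside. To be left alone.
- rack: Bystander, loose: white tube rack, 160 x 60 mm, 85 mm high with its tubes; origin at the centre of its underside. To be left alone.
Not all that is in view belongs to the job. There is more than one size of the scoop; the job needs the larger.

How it is judged:
By the outcome, as a careful person would: the job done as asked, in the order asked, and still so for the second after the job is handed in, with the robot touching nothing.
It also fails if it takes over 72 s, if anything falls off the work surface, if the arm or the gripper's body presses on something with over 40 N, if the wrist force passes 120 N, or if a joint passes its speed limit or range.

## Working session

There is one attempt and no reset: what is moved stays moved. The work goes in short steps, Python scripts to look and compute and a tool call to move; the robot and the scene stay as the last step left them, time stands still between calls to the robot, and variables do not carry over. Pictures are saved under pics/ and viewed, at most 10 in all, crops included, and the job is handed in when it is done.

Besides the shell and the picture viewer there is one more tool, called after "Call:" in YAML: its name, and indented under it one key for each argument. jog_arm: Moves the arm, as the interface text tells. Scaled input: -1 to 1 covers 20 mm each way for a shift and 4 degrees each way for a turn. Its arguments: {"type":"object","properties":{"moves":{"type":"array"},"grip_force":{"type":"number"}},"required":["moves"]}

```bash
ls; mkdir -p pics; cat > h.py <<'E'
from station import *
import numpy as np, cv2
from scipy.spatial.transform import Rotation as R
def cam(n):
    c=read_camera(n); c['R']=cv2.Rodrigues(np.array(c['rvec'],float))[0]; c['t']=np.array(c['tvec'],float).ravel(); return c
def K(c): return np.array([[c['fx'],0,c['cx']],[0,c['fy'],c['cy']],[0,0,1.]]),np.array([c['k1'],0,0,0.])
def ray(c,uv):
    k,d=K(c); p=cv2.undistortPoints(np.array([[uv]],float),k,d)[0,0]
    return -c['R'].T@c['t'], c['R'].T@np.array([p[0],p[1],1.])
def onz(c,uv,z):
    o,d=ray(c,uv); return o+d*(z-o[2])/d[2]
def proj(c,P):
    k,d=K(c); return cv2.projectPoints(np.array(P,float).reshape(-1,1,3),np.array(c['rvec'],float),c['t'],k,d)[0][:,0]
E
python3 - <<'E'
from h import *
o=get_obs(); print(o)
for n in ('scene','top'):
    c=cam(n); cv2.imwrite(f'pics/{n}0.png',c['color']); print(n,-c['R'].T@c['t'],c['R'][2])
E
```

```text
pics
{'t': 0.0, 'q': array([-1.27210687,  0.47780495,  0.02235556,  1.55646237, -0.01150938,
        1.10929404, -0.0830939 ]), 'joint_vel': array([ 0.00022633, -0.00017277,  0.0013332 ,  0.00056769, -0.00012573,
        0.0010895 , -0.00107038]), 'joint_torque': array([ 1.19664503e-03, -5.96454120e+01,  1.60864245e+00, -2.81201506e+01,
        1.26033343e-02,  9.27218614e-03, -3.99417024e-05]), 'eef_pos': array([0.2668682 , 0.61939262, 0.24901813]), 'tool_rot': array([-1.18722570e-04,  2.01990583e-01,  9.79387032e-01, -9.12482261e-04]), 'contact_force': array([-0.64035082, -0.41935111, -0.20334832]), 'torque': array([-0.00200179,  0.0083737 ,  0.03625218]), 'grasp_force': 0.0, 'gripper_width': 0.9967847755352242}
scene [ 1.10242761 -0.69969885  0.76767307] [-0.4903731   0.62699779 -0.60531644]
top [ 0.49191891 -0.01296897  1.41572628] [ 0.06974146  0.00485237 -0.9975533 ]
```

View pics/top0.png

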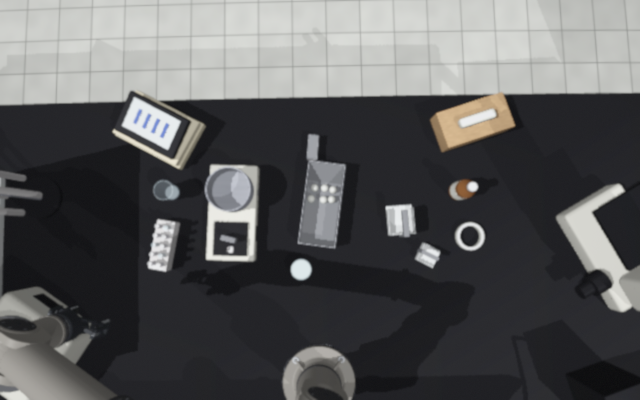

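View pics/scene0.png

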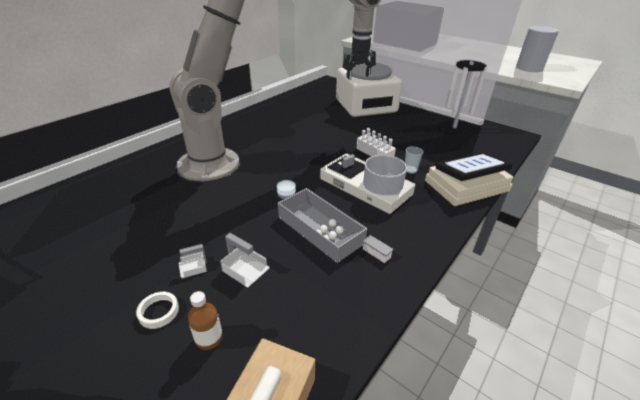

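The top view shows +x up and +y left. The mill is near (230,215) with the jar at (230,190), the bin at (322,205) with balls near (320,192), the larger scoop at (401,220), and a small scoop at (428,255). Next I'll enlarge these and measure.

```bash
python3 - <<'E'
from h import *
c=cam('top'); im=c['color']; cv2.imwrite('pics/a.png',cv2.resize(im[150:275,195:445],None,fx=3.2,fy=3.2,interpolation=cv2.INTER_CUBIC))
g=cv2.cvtColor(im,cv2.COLOR_BGR2GRAY)
for uv in [(207,165),(259,165),(257,262),(206,260),(230,190),(401,220)]: print(uv,onz(c,uv,0.045).round(3))
s=cam('scene')
# crop the scoop/bin/dial in scene
cv2.imwrite('pics/b.png',cv2.resize(s['color'][140:290,170:420],None,fx=3.2,fy=3.2,interpolation=cv2.INTER_CUBIC))
E
```

```text
(207, 165) [0.714 0.354 0.045]
(259, 165) [0.71  0.183 0.045]
(257, 262) [0.395 0.193 0.045]
(206, 260) [0.404 0.358 0.045]
(230, 190) [0.63  0.279 0.045]
(401, 220) [ 0.521 -0.275  0.045]
```

View pics/a.png

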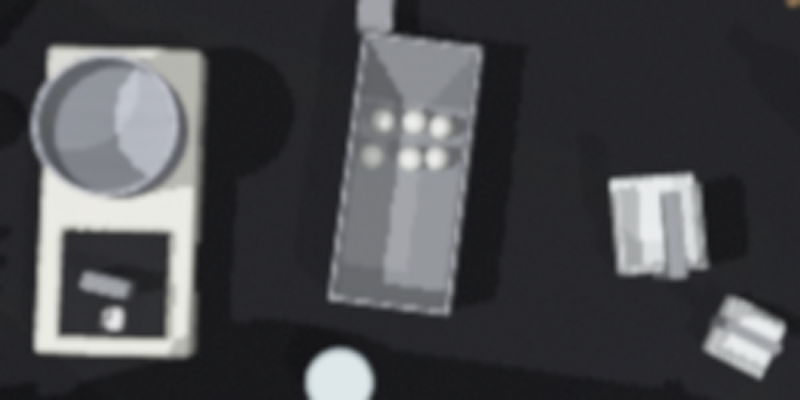

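View pics/b.png

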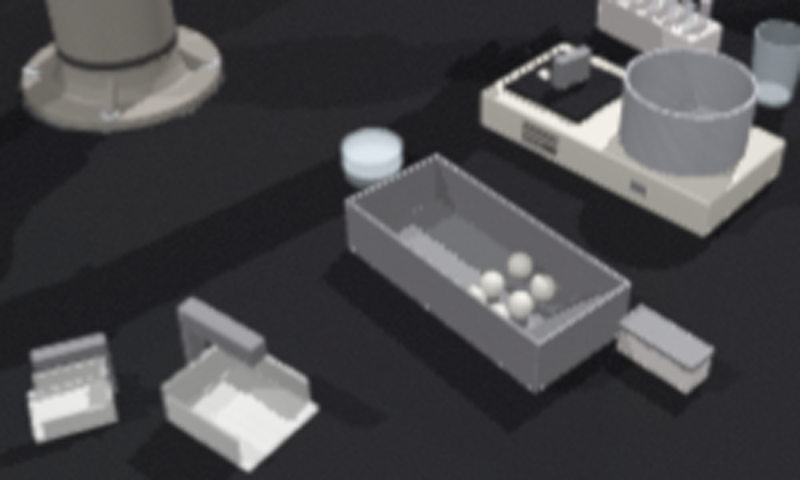

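Crop a shows the bin rim corners at (365,35), (481,45), (448,314), (330,299), in crop pixels. The scoop pan is at (611,180), (693,174), (706,270), (619,273), with its nose to the far side. The bar runs (670,195) to (677,277), and the knob bar is at (105,284). Crop b agrees with this: the scoop stands with its nose away and the slide box sits just past the bin's far end.

```bash
python3 - <<'E'
from h import *
c=cam('top'); s=cam('scene')
def T(u,v): return (u/3.2+195-.34, v/3.2+150-.34)
def S(u,v): return (u/3.2+170-.34, v/3.2+140-.34)
def quad(name,c,pts,zs):
    P=np.array([onz(c,p,z) for p,z in zip(pts,zs)]); 
    e=[np.linalg.norm(P[i]-P[(i+1)%len(P)]) for i in range(len(P))]
    print(name,P.mean(0).round(4),np.array(e).round(3)); print(P.round(3).tolist()); return P
b=quad('bin top',c,[T(365,35),T(481,45),T(448,314),T(330,299)],[.06]*4)
d=(b[0]+b[1]-b[2]-b[3]); print('yaw',np.arctan2(d[1],d[0]))
b=quad('bin scene',s,[S(628,288),S(540,345),S(348,205),S(437,156)],[.06]*4)
d=(b[0]+b[1]-b[2]-b[3]); print('yaw',np.arctan2(d[1],d[0]))
p=quad('bar top',c,[T(661,194),T(682,194),T(688,277),T(665,278)],[.101]*4)
d=(p[0]+p[1]-p[2]-p[3]); print('yaw',np.arctan2(d[1],d[0]))
p=quad('pan walltops near/far',c,[T(611,180),T(693,174),T(706,270),T(619,273)],[.03,.03,.04,.04])
d=(p[0]+p[1]-p[2]-p[3]); print('yaw',np.arctan2(d[1],d[0]))
quad('bar scene L/R ends',s,[S(187,300),S(264,340)],[.101]*2)
p=quad('pan floor scene',s,[S(318,407),S(248,470)],[0.0,0.0]); 
m=quad('mill',c,[T(48,46),T(203,50),T(194,356),T(35,352)],[.045]*4)
d=(m[0]+m[1]-m[2]-m[3]); print('yaw',np.arctan2(d[1],d[0]))
cov=quad('cover',c,[T(63,231),T(171,231),T(167,338),T(59,337)],[.052]*4)
d=(cov[0]+cov[1]-cov[2]-cov[3]); print('yaw',np.arctan2(d[1],d[0]))
k=quad('knob',c,[T(84,271),T(132,285),T(129,299),T(80,286)],[.09]*4)
d=(k[1]+k[2]-k[0]-k[3]); print('knobyaw',np.arctan2(d[1],d[0]))
print('win',onz(c,T(112,320),.052))
im=c['color']; 
print('jar', onz(c,T(109,127),.12), 'jar scene',onz(s,S(689,86),.12))
for u,v in [(383,122),(413,122),(439,127),(372,156),(409,159),(436,158)]: print('ball',onz(c,T(u,v),.0165).round(3))
for n,u,v,z in [('beaker',166,189,.085),('rack',164,245,.085),('dish',301,269,.036)]: print(n,onz(c,(u,v),z).round(3))
E
```

```text
bin top [ 0.5787 -0.0187  0.06  ] [0.118 0.272 0.118 0.268]
[[0.718, 0.02, 0.06], [0.706, -0.097, 0.06], [0.437, -0.058, 0.06], [0.454, 0.06, 0.06]]
yaw -0.14694120676831465
bin scene [ 0.5832 -0.0234  0.06  ] [0.112 0.262 0.121 0.269]
[[0.723, 0.012, 0.06], [0.706, -0.098, 0.06], [0.446, -0.064, 0.06], [0.458, 0.056, 0.06]]
yaw -0.14945181889887005
bar top [ 0.5094 -0.2769  0.101 ] [0.02  0.08  0.022 0.081]
[[0.55, -0.266, 0.101], [0.55, -0.286, 0.101], [0.469, -0.289, 0.101], [0.469, -0.267, 0.101]]
yaw 0.02662996168704366
pan walltops near/far [ 0.5225 -0.2734  0.035 ] [0.084 0.099 0.088 0.096]
[[0.569, -0.228, 0.03], [0.573, -0.313, 0.03], [0.475, -0.32, 0.04], [0.474, -0.232, 0.04]]
yaw 0.05869330576653935
bar scene L/R ends [ 0.5134 -0.2758  0.101 ] [0.084 0.084]
[[0.472, -0.28, 0.101], [0.555, -0.271, 0.101]]
pan floor scene [ 0.5715 -0.2758 -0.    ] [0.086 0.086]
[[0.569, -0.233, -0.0], [0.574, -0.319, -0.0]]
mill [0.5575 0.2721 0.045 ] [0.159 0.31  0.161 0.311]
[[0.717, 0.345, 0.045], [0.709, 0.186, 0.045], [0.399, 0.198, 0.045], [0.406, 0.359, 0.045]]
yaw -0.041953724576459905
cover [0.4725 0.2761 0.052 ] [0.109 0.107 0.109 0.106]
[[0.527, 0.328, 0.052], [0.525, 0.219, 0.052], [0.418, 0.224, 0.052], [0.421, 0.333, 0.052]]
yaw -0.04426168994115081
knob [0.4721 0.2766 0.09  ] [0.049 0.014 0.05  0.015]
[[0.486, 0.298, 0.09], [0.472, 0.251, 0.09], [0.458, 0.254, 0.09], [0.472, 0.302, 0.09]]
knobyaw -1.8578507348998645
win [0.43664126 0.27932162 0.052     ]
jar [0.62431424 0.26659312 0.12      ] jar scene [0.63128734 0.25935109 0.12      ]
ball [0.634 0.004 0.016]
ball [ 0.634 -0.027  0.016]
ball [ 0.628 -0.054  0.016]
ball [0.599 0.016 0.016]
ball [ 0.595 -0.022  0.016]
ball [ 0.596 -0.05   0.016]
beaker [0.633 0.474 0.085]
rack [0.456 0.48  0.085]
dish [0.369 0.052 0.036]
```

Two views agree on every item. Bin: (0.581,-0.021), yaw -0.147. Scoop: (0.524,-0.276), yaw about 0.055. Dial: (0.4725,0.276), about 1.81 rad. Jar: (0.6275,0.268). I'm starting towards the scoop.

Call:
jog_arm:
  moves: [-1,-1,0,0,0,-0.827,1,-1,-1,0,0,0,-0.827,1,-1,-1,0,0,0,-0.827,1,-1,-1,0,0,0,-0.827,1,-1,-1,0,0,0,-0.827,1,-1,-1,0,0,0,-0.827,1,-1,-1,0,0,0,-0.827,1,-1,-1,0,0,0,-0.827,1]
  grip_force: 100

```text
t: 0.97
eef_pos: [0.3906, 0.4311, 0.2502]
tool_rot: [-0.0, -0.029, 1.0, 0.0]
contact_force: [-0.1, -0.2, 0.0]
gripper_width: 1.001
grasp_force: 0.0
```

Call:
jog_arm:
  moves: [-0.5,-1,0,0,0,0,1,-0.5,-1,0,0,0,0,1,-0.5,-1,0,0,0,0,1,-0.5,-1,0,0,0,0,1,0,-1,0,0,0,0,1,0,-1,0,0,0,0,1,0,-1,0,0,0,0,1,0,-1,0,0,0,0,1]

```text
t: 1.63
eef_pos: [0.4389, 0.2738, 0.25]
tool_rot: [0.0, -0.027, 1.0, 0.0]
contact_force: [-0.3, -0.7, 0.4]
gripper_width: 1.0
grasp_force: 0.0
```

Call:
jog_arm:
  moves: [0,-1,0,0,0,0,1,0,-1,0,0,0,0,1,0,-1,0,0,0,0,1,0,-1,0,0,0,0,1,0,-1,0,0,0,0,1,0,-1,0,0,0,0,1,0,-1,0,0,0,0,1,0,-1,0,0,0,0,1]

```text
t: 2.3
eef_pos: [0.4476, 0.1141, 0.2502]
tool_rot: [0.0, -0.028, 1.0, 0.0]
contact_force: [0.8, -0.1, -0.4]
gripper_width: 0.998
grasp_force: 0.0
```

Call:
jog_arm:
  moves: [0,-1,0,0,0,0,1,0,-1,0,0,0,0,1,0,-1,0,0,0,0,1,0,-1,0,0,0,0,1,0,-1,0,0,0,0,1,0,-1,0,0,0,0,1,0,-1,0,0,0,0,1,0,-1,0,0,0,0,1]

```text
t: 2.97
eef_pos: [0.4564, -0.0457, 0.2502]
tool_rot: [0.0, -0.028, 1.0, 0.0]
contact_force: [-0.6, 1.0, -0.1]
gripper_width: 1.001
grasp_force: 0.0
```

Call:
jog_arm:
  moves: [0,-1,0,0,0,0,1,0,-1,0,0,0,0,1,0,-1,0,0,0,0,1,0,-1,0,0,0,0,1,0,-1,0,0,0,0,1,0,-1,0,0,0,0,1,0,-1,0,0,0,0,1,0,0,0,0,0,0,1]

```text
t: 3.63
eef_pos: [0.4638, -0.1886, 0.2504]
tool_rot: [0.0, -0.025, 1.0, -0.001]
contact_force: [0.2, -0.4, -0.1]
gripper_width: 0.998
grasp_force: 0.0
```

```bash
cat >> h.py <<'E'
def st():
    o=get_obs(); r=R.from_quat(np.array(o['tool_rot'])[[1,2,3,0]]).as_matrix()
    f=-r[:,0]  # scoop x in world
    print('t',round(o['t'],2),'p',np.round(o['eef_pos'],4),'yaw',np.round(np.arctan2(f[1],f[0]),4),'noseup_deg',np.round(np.degrees(np.arcsin(f[2])),2),'roll',np.round(np.degrees(np.arcsin(r[2,1])),2),'q',np.round(o['q'],2),'F',np.round(o['contact_force'],1),'g',round(o['gripper_width'],3),round(o['grasp_force'],1)); return o,r
def togo(P,yaw=None):
    o,r=st(); d=r.T@(np.array(P)-o['eef_pos']); print('shift/20mm',(d/.02).round(3))
    if yaw is not None:
        f=-r[:,0]; print('rz/4deg',np.round(-np.degrees(yaw-np.arctan2(f[1],f[0]))/4,3))
E
python3 -c "
from h import *
togo([.519,-.2765,.09],.055)
w=cam('wrist'); cv2.imwrite('pics/w1.png',w['color'])
print(proj(w,[[.519,-.2765,.101],[.469,-.279,.101],[.553,-.2745,.101]]))"
```

```text
t 3.63 p [ 0.4638 -0.1886  0.2504] yaw 0.05 noseup_deg 0.04 roll -0.12 q [-0.1   0.19  0.41  1.99 -0.09  0.98  1.98] F [ 0.2 -0.4 -0.1] g 0.998 0.0
shift/20mm [-2.529 -4.511  8.031]
rz/4deg -0.072
[[223.47088117 245.38599012]
 [218.69843634 190.60937933]
 [226.79300007 279.9545271 ]]
```

Call:
jog_arm:
  moves: [-0.5,-0.9,0.5,0,0,-0.072,1,-0.5,-0.9,0.5,0,0,0,1,-0.5,-0.9,0.5,0,0,0,1,-0.5,-0.9,0.5,0,0,0,1,-0.5,-0.9,0.5,0,0,0,1,0,0,0.5,0,0,0,1,0,0,0,0,0,0,1,0,0,0,0,0,0,1]

```text
t: 4.35
eef_pos: [0.5189, -0.2698, 0.1893]
tool_rot: [-0.001, -0.031, 1.0, 0.001]
contact_force: [-0.1, 0.5, -0.2]
gripper_width: 1.001
grasp_force: 0.0
```

```bash
python3 -c "
from h import *
togo([.519,-.2765,.09],.055)
w=cam('wrist'); cv2.imwrite('pics/w1.png',w['color'])
print(proj(w,[[.519,-.2765,.101],[.469,-.279,.101],[.553,-.2745,.101]]))"
```

```text
t 4.35 p [ 0.5189 -0.2698  0.1893] yaw 0.061 noseup_deg -0.11 roll 0.09 q [ 0.06  0.42  0.41  1.86 -0.21  0.91  2.19] F [-0.1  0.5 -0.2] g 1.001 0.0
shift/20mm [ 0.006 -0.343  4.965]
rz/4deg 0.086
[[314.49046571 211.12775066]
 [314.66552771 135.21220518]
 [314.80914304 257.88575497]]
```

View pics/w1.png

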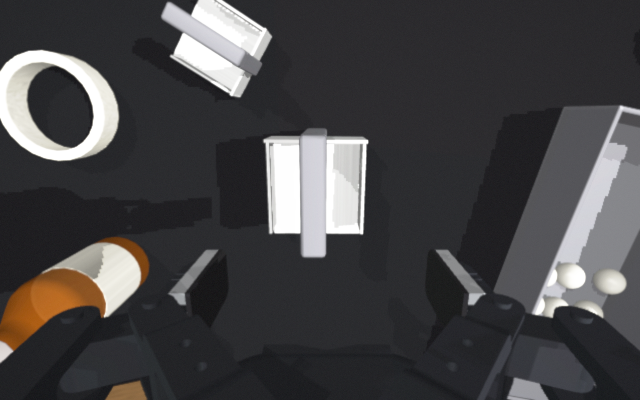

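The wrist view has the bar running (314,130) to (313,257), against a prediction of (314.7,135) to (314.8,258), so the grasp line is right. I'll descend and grip, then lift.

Call:
jog_arm:
  moves: [0,-0.2,0.9,0,0,0.08,1,0,-0.14,0.9,0,0,0,1,0,0,0.9,0,0,0,1,0,0,0.9,0,0,0,1,0,0,0.9,0,0,0,1,0,0,0.46,0,0,0,1,0,0,0,0,0,0,1,0,0,0,0,0,0,0]
  grip_force: 100

```text
t: 5.07
eef_pos: [0.52, -0.2776, 0.0914]
tool_rot: [0.0, -0.028, 1.0, 0.0]
contact_force: [0.5, -0.6, 0.4]
gripper_width: 0.883
grasp_force: 0.0
```

Call:
jog_arm:
  moves: [0,0,0,0,0,0,0,0,0,0,0,0,0,0,0,0,0,0,0,0,0,0,0,0,0,0,0,0,0,0,0,0,0,0,0,0,0,0,0,0,0,0,0,0,0,0,0,0,0,0,0,0,0,0,0,0]

```text
t: 5.73
eef_pos: [0.5202, -0.2786, 0.0914]
tool_rot: [0.001, -0.027, 1.0, -0.0]
contact_force: [-0.6, -1.0, 4.6]
gripper_width: 0.193
grasp_force: 98.3
```

```bash
python3 -c "
from h import *
st()"
```

```text
t 5.73 p [ 0.5202 -0.2786  0.0914] yaw 0.0542 noseup_deg 0.06 roll -0.03 q [ 0.12  0.56  0.36  1.91 -0.28  0.72  2.26] F [-0.6 -1.   4.6] g 0.193 98.3
```

Call:
jog_arm:
  moves: [0,0,-0.5,0,0,0,0,0,0,-1,0,0,0,0,0,0,-1,0,0,0,0,0,0.5,-1,0,0,0,0,0,1,-1,0,0,0,0,0,1,-1,0,0,0,0,0,1,0,0,0,0.3,0,0,1,0,0,0,0.3,0]

```text
t: 6.4
eef_pos: [0.5155, -0.1875, 0.2023]
tool_rot: [0.001, -0.006, 1.0, 0.0]
contact_force: [0.2, 0.3, -2.0]
gripper_width: 0.193
grasp_force: 98.0
```

Call:
jog_arm:
  moves: [0,1,0,0,0,0.3,0,0,1,0,0,0,0.3,0,0,1,0,0,0,0.3,0,0,1,0,0,0,0.3,0,0,1,0,0,0,0.3,0,0,1,0,0,0,0.3,0,0,0.5,0,0,0,0.3,0,0,0,0,0,0,0.2,0]

```text
t: 7.07
eef_pos: [0.5211, -0.0553, 0.2007]
tool_rot: [-0.001, 0.072, 0.997, 0.001]
contact_force: [-0.2, -0.3, -2.0]
gripper_width: 0.192
grasp_force: 97.8
```

```bash
python3 -c "
from h import *
togo([.513,-.0058,.0974],-.147)
w=cam('top'); 
s=cam('scene');cv2.imwrite('pics/s2.png',cv2.resize(s['color'][120:300,200:440],None,fx=3.2,fy=3.2))"
```

```text
t 7.07 p [ 0.5211 -0.0553  0.2007] yaw -0.1444 noseup_deg -0.06 roll 0.07 q [-0.35  0.3   0.41  1.99 -0.15  0.89  1.57] F [-0.2 -0.3 -2. ] g 0.192 97.8
shift/20mm [0.75  2.384 5.17 ]
rz/4deg 0.037
```

View pics/s2.png

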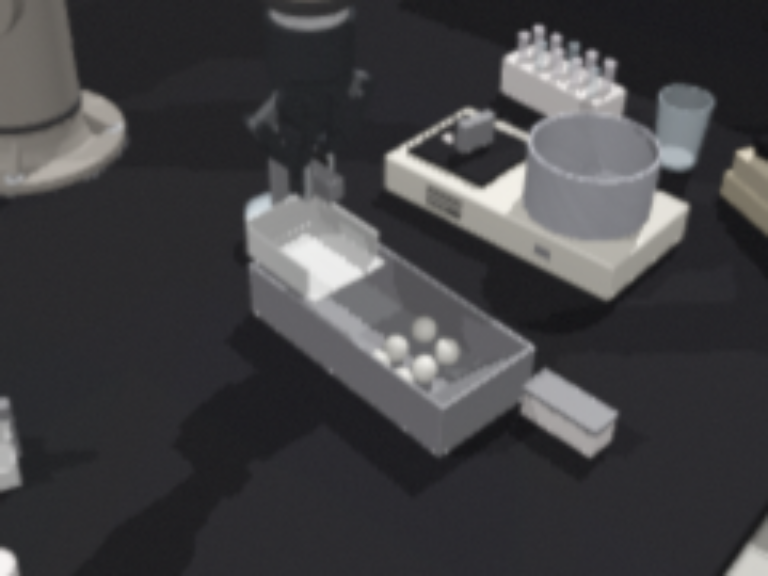

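The scoop hangs level, with the pan at (310,265) over the bin's near half and the balls at (400,350). Next I'll move sideways and down into the bin.

Call:
jog_arm:
  moves: [0.25,0.8,0,0,0,0.04,0,0.25,0.8,0,0,0,0,0,0.25,0.78,0.4,0,0,0,0,0,0,1,0,0,0,0,0,0,1,0,0,0,0,0,0,1,0,0,0,0,0,0,1,0,0,0,0,0,0,0.4,0,0,0,0]

```text
t: 7.83
eef_pos: [0.5119, -0.0108, 0.1027]
tool_rot: [-0.002, 0.076, 0.997, -0.001]
contact_force: [-0.4, -1.1, -1.5]
gripper_width: 0.194
grasp_force: 97.8
```

```bash
python3 -c "
from h import *
togo([.513,-.0058,.0974],-.147)
w=cam('wrist');cv2.imwrite('pics/w3.png',w['color'])"
```

```text
t 7.83 p [ 0.5119 -0.0108  0.1027] yaw -0.1521 noseup_deg -0.19 roll -0.1 q [-0.38  0.43  0.34  2.08 -0.23  0.67  1.53] F [-0.4 -1.1 -1.5] g 0.194 97.8
shift/20mm [-0.017  0.256  0.265]
rz/4deg -0.074
```

View pics/w3.png

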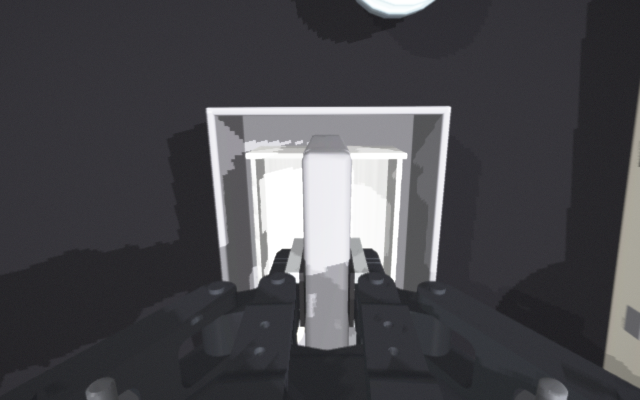

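The scoop sits centred in the bin: rims at columns 213 and 447, pan walls at 250 and 404. Next come the skim and ramp rows.

```bash
python3 - <<'E'
import numpy as np
G=np.array([43,91.4])
def tcp(rx,rz,th): c,s=np.cos(th),np.sin(th); return np.array([rx+G[0]*c-G[1]*s, rz+G[0]*s+G[1]*c])
# bin x from floor point; start nose 70 level
prev=tcp(70-95,2,0); pth=0
for i in range(1,13):
    th=np.radians(25*i/12); h=3+95*np.sin(th); nx=76+h-4
    p=tcp(nx-95*np.cos(th),3,th); d=p-prev
    c,s=np.cos(pth),np.sin(pth)
    fwd=d[0]*c+d[1]*s; up=-d[0]*s+d[1]*c
    print(i,'x %.2f z %.2f ry %.3f'%(-fwd/20,-up/20,-25/12/4),'nose',nx.round(1),h.round(1)); prev,pth=p,th
E
```

```text
1 x -0.26 z -0.13 ry -0.521 nose 78.5 6.5
2 x -0.01 z -0.07 ry -0.521 nose 81.9 9.9
3 x -0.02 z -0.06 ry -0.521 nose 85.3 13.3
4 x -0.02 z -0.05 ry -0.521 nose 88.8 16.8
5 x -0.03 z -0.05 ry -0.521 nose 92.2 20.2
6 x -0.03 z -0.04 ry -0.521 nose 95.6 23.6
7 x -0.04 z -0.03 ry -0.521 nose 98.9 26.9
8 x -0.04 z -0.02 ry -0.521 nose 102.2 30.2
9 x -0.04 z -0.01 ry -0.521 nose 105.5 33.5
10 x -0.04 z -0.00 ry -0.521 nose 108.8 36.8
11 x -0.04 z 0.00 ry -0.521 nose 112.0 40.0
12 x -0.04 z 0.01 ry -0.521 nose 115.1 43.1
```

Call:
jog_arm:
  moves: [0,0.13,0.13,0,0,-0.07,0,0,0.12,0.13,0,0,0,0,0,0,0,0,0,0,0,-0.4,0,0,0,0,0,0,-0.5,0,0,0,0,0,0,-0.5,0,0,0,0,0,0,-0.5,0,0,0,0,0,0,-0.5,0,0,0,0,0,0]

```text
t: 8.55
eef_pos: [0.5633, -0.0115, 0.0998]
tool_rot: [0.0, 0.073, 0.997, 0.0]
contact_force: [-0.7, -0.0, -1.6]
gripper_width: 0.194
grasp_force: 97.7
```

```bash
python3 -c "
from h import *
o=st()[0]; n=o['eef_pos'][:2]+.0045*np.array([.989,-.146])-[.581,-.021]; print('origin in bin',n@[.989,-.146],n@[.146,.989])"
```

```text
t 8.55 p [ 0.5633 -0.0115  0.0998] yaw -0.1459 noseup_deg 0.05 roll 0.0 q [-0.35  0.5   0.33  1.97 -0.24  0.71  1.56] F [-0.7 -0.  -1.6] g 0.194 97.7
origin in bin -0.014389934475538923 0.006840240982075994
```

Call:
jog_arm:
  moves: [-0.4,0,0.06,0,0,0,0,-0.4,0,0.05,0,0,0,0,-0.4,0,0,0,0,0,0,-0.4,0,0,0,0,0,0,-0.25,0,0,0,0,0,0,0,0,0,0,0,0,0,0,0,0,0,0,0,0,0,0,0,0,0,0,0]

```text
t: 9.22
eef_pos: [0.5979, -0.0164, 0.0972]
tool_rot: [-0.0, 0.073, 0.997, 0.0]
contact_force: [0.1, 1.3, -3.1]
gripper_width: 0.196
grasp_force: 97.9
```

```bash
python3 -c "
from h import *
o=st()[0]; n=o['eef_pos'][:2]+.0045*np.array([.989,-.146])-[.581,-.021]; print('origin in bin',n@[.989,-.146],n@[.146,.989])
s=cam('scene');cv2.imwrite('pics/s4.png',cv2.resize(s['color'][160:280,260:420],None,fx=4,fy=4,interpolation=2))"
```

```text
t 9.22 p [ 0.5979 -0.0164  0.0972] yaw -0.1457 noseup_deg -0.04 roll 0.01 q [-0.32  0.55  0.33  1.88 -0.25  0.75  1.57] F [ 0.1  1.3 -3.1] g 0.196 97.9
origin in bin 0.020498700713688967 0.007016371574536661
```

View pics/s4.png

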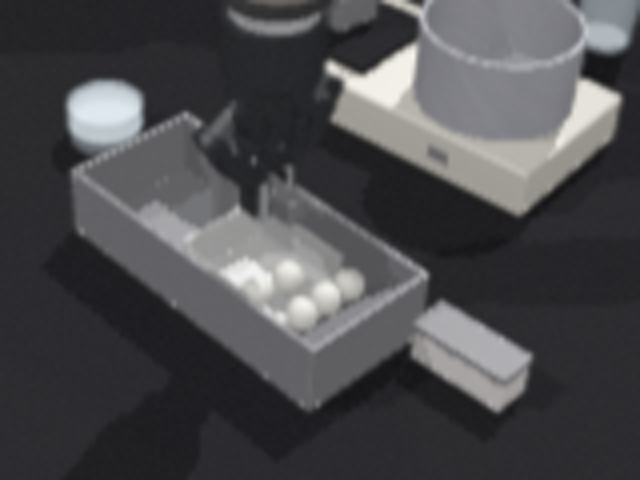

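Two or three balls are already on the pan, near (288,275) and (260,290). Three sit at its nose by the ramp: (300,315), (325,297), (348,285). I'll go up the ramp with the nose rising.

Call:
jog_arm:
  moves: [-0.3,0,-0.1,0,-0.52,0,0,-0.1,0,-0.07,0,-0.52,0,0,-0.02,0,-0.06,0,-0.52,0,0,-0.02,0,-0.05,0,-0.52,0,0,-0.03,0,-0.05,0,-0.52,0,0,-0.03,0,-0.04,0,-0.52,0,0,-0.04,0,-0.03,0,-0.52,0,0,-0.04,0,-0.02,0,-0.52,0,0]

```text
t: 9.93
eef_pos: [0.6087, -0.0143, 0.1066]
tool_rot: [0.145, 0.07, 0.987, -0.009]
contact_force: [-0.3, 7.6, -3.1]
gripper_width: 0.193
grasp_force: 98.2
```

Call:
jog_arm:
  moves: [-0.04,0,-0.01,0,-0.52,0,0,-0.04,0,0,0,-0.52,0,0,-0.04,0,0,0,-0.52,0,0,-0.04,0,0,0,-0.52,0,0,0,0,0,0,0,0,0,0,0,0,0,0,0,0,0,0,0,0,0,0,0,0,0,0,0,0,0,0]

```text
t: 10.6
eef_pos: [0.6107, -0.0146, 0.1068]
tool_rot: [0.203, 0.069, 0.977, -0.012]
contact_force: [-0.6, 6.9, -2.6]
gripper_width: 0.192
grasp_force: 98.6
```

```bash
python3 -c "
from h import *
o=st()[0]
s=cam('scene');cv2.imwrite('pics/s5.png',cv2.resize(s['color'][160:280,260:420],None,fx=4,fy=4,interpolation=2))"
```

```text
t 10.6 p [ 0.6107 -0.0146  0.1068] yaw -0.1423 noseup_deg 23.46 roll 0.25 q [-0.47  0.45  0.42  2.15 -0.42  0.19  1.7 ] F [-0.6  6.9 -2.6] g 0.192 98.6
```

View pics/s5.png

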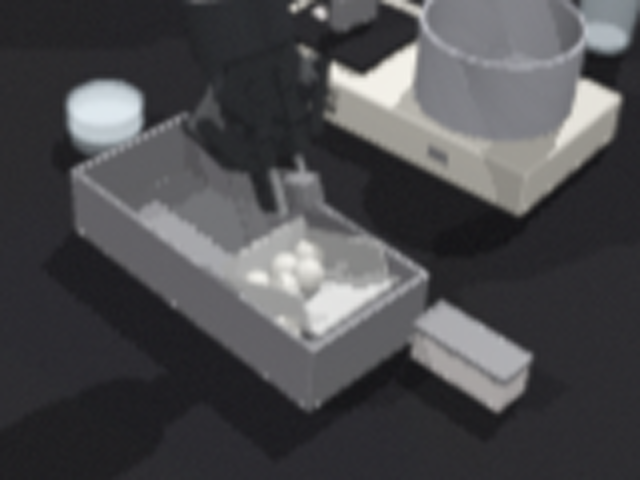

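About five balls lie against the back wall at (258..310,250..285), and one is outside by the bin wall at (290,325). Next I'll ease +y and lift straight up.

Call:
jog_arm:
  moves: [0,0.1,0,0,0,0,0,0,0.1,0,0,0,0,0,-0.08,0,-0.2,0,0,0,0,-0.12,0,-0.3,0,0,0,0,-0.2,0,-0.5,0,0,0,0,-0.2,0,-0.5,0,0,0,0,-0.2,0,-0.5,0,0,0,0,-0.2,0,-0.5,0,0,0,0]

```text
t: 11.32
eef_pos: [0.6095, -0.0146, 0.1616]
tool_rot: [0.204, 0.072, 0.976, -0.014]
contact_force: [-0.5, 0.5, -2.4]
gripper_width: 0.193
grasp_force: 98.4
```

Call:
jog_arm:
  moves: [-0.2,0,-0.5,0,0,0,0,-0.3,0,-0.7,0,0,0,0,-0.3,0,-0.7,0,0,0,0,-0.3,0,-0.7,0,0,0,0,-0.3,0,-0.7,0,0,0,0,-0.3,0,-0.7,0,0,0,0,-0.2,0,-0.5,0,0,0,0,0,0,0,0,0,0,0]

```text
t: 11.98
eef_pos: [0.6097, -0.0144, 0.261]
tool_rot: [0.206, 0.072, 0.976, -0.013]
contact_force: [0.9, -0.7, -2.5]
gripper_width: 0.194
grasp_force: 98.4
```

```bash
python3 -c "
from h import *
o=st()[0]
s=cam('scene');cv2.imwrite('pics/s6.png',cv2.resize(s['color'][110:280,240:420],None,fx=3.5,fy=3.5,interpolation=2))"
```

```text
t 11.98 p [ 0.6097 -0.0144  0.261 ] yaw -0.1481 noseup_deg 23.78 roll 0.27 q [-0.81  0.22  0.79  2.05 -0.15  0.53  1.48] F [ 0.9 -0.7 -2.5] g 0.194 98.4
```

View pics/s6.png

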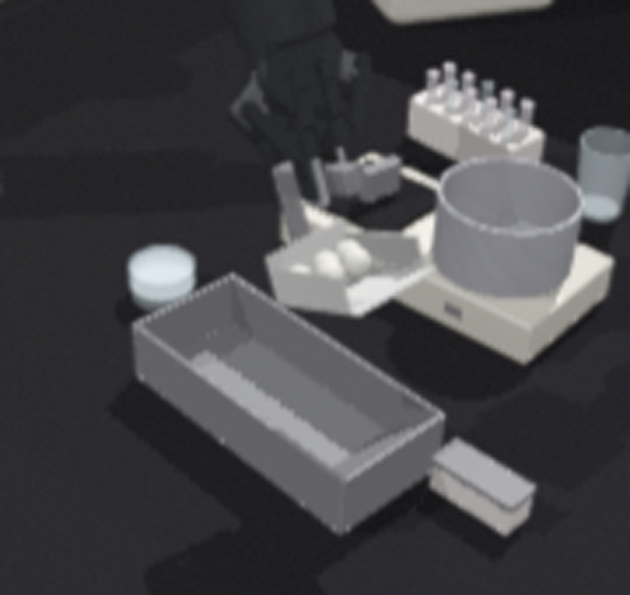

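That was the tenth picture, so from here I work from numbers only. It shows the raised scoop holding balls at (330,262) and (355,255), level across. Next is the carry to the jar.

```bash
cat >> h.py <<'E'
def plan(kf, n):
    """rows from the present pose through keyframes (pos,yaw,noseup_deg); n rows each"""
    o=get_obs(); T=R.from_quat(np.array(o['tool_rot'])[[1,2,3,0]]); p=np.array(o['eef_pos']); m=T.as_matrix(); f=-m[:,0]
    st0=[*p,np.arctan2(f[1],f[0]),np.arcsin(f[2])]
    out=[]
    for k,nn in zip(kf,n):
        e=np.array([*k[0],k[1],np.radians(k[2])]); a=np.array(st0)
        for i in range(1,nn+1):
            v=a+(e-a)*i/nn; T2=R.from_euler('ZY',[v[3],-v[4]])*R.from_matrix(np.diag([-1,1,-1.]))
            d=T.inv().apply(v[:3]-p)/.02; w=(T.inv()*T2).as_rotvec()*180/np.pi/4
            out.append([*d,*w]); p,T=v[:3],T2
        st0=e
    for r in out: print(', '.join('%g'%round(x+0.,2) for x in r))
E
python3 - <<'E'
from h import *
st(); plan([([.534,.234,.262],.35,23.8)],[16])
E
```

```text
t 12.03 p [ 0.6089 -0.014   0.2594] yaw -0.147 noseup_deg 23.67 roll 0.24 q [-0.81  0.22  0.79  2.05 -0.15  0.53  1.48] F [ 0.1  0.3 -3.3] g 0.188 98.4
0.31, 0.73, -0.14, -0.11, -0, -0.41
0.29, 0.74, -0.14, -0.18, -0, -0.41
0.27, 0.75, -0.13, -0.18, -0, -0.41
0.25, 0.76, -0.12, -0.18, -0, -0.41
0.23, 0.77, -0.11, -0.18, -0, -0.41
0.21, 0.78, -0.1, -0.18, -0, -0.41
0.18, 0.78, -0.09, -0.18, -0, -0.41
0.16, 0.79, -0.08, -0.18, -0, -0.41
0.14, 0.79, -0.07, -0.18, -0, -0.41
0.12, 0.8, -0.06, -0.18, -0, -0.41
0.09, 0.8, -0.05, -0.18, -0, -0.41
0.07, 0.81, -0.04, -0.18, -0, -0.41
0.05, 0.81, -0.03, -0.18, -0, -0.41
0.02, 0.81, -0.02, -0.18, -0, -0.41
0, 0.81, -0.01, -0.18, -0, -0.41
-0.02, 0.81, 0, -0.18, -0, -0.41
```

Call:
jog_arm:
  moves: [0.31,0.73,-0.14,-0.11,0,-0.41,0,0.29,0.74,-0.14,-0.18,0,-0.41,0,0.27,0.75,-0.13,-0.18,0,-0.41,0,0.25,0.76,-0.12,-0.18,0,-0.41,0,0.23,0.77,-0.11,-0.18,0,-0.41,0,0.21,0.78,-0.1,-0.18,0,-0.41,0,0.18,0.78,-0.09,-0.18,0,-0.41,0,0.16,0.79,-0.08,-0.18,0,-0.41,0]

```text
t: 12.7
eef_pos: [0.5702, 0.1117, 0.2595]
tool_rot: [0.204, -0.052, 0.978, 0.01]
contact_force: [0.3, 0.0, -3.1]
gripper_width: 0.189
grasp_force: 98.5
```

Call:
jog_arm:
  moves: [0.14,0.79,-0.07,-0.18,0,-0.41,0,0.12,0.8,-0.06,-0.18,0,-0.41,0,0.09,0.8,-0.05,-0.18,0,-0.41,0,0.07,0.81,-0.04,-0.18,0,-0.41,0,0.05,0.81,-0.03,-0.18,0,-0.41,0,0.02,0.81,-0.02,-0.18,0,-0.41,0,0,0.81,-0.01,-0.18,0,-0.41,0,-0.02,0.81,0,-0.18,0,-0.41,0]

```text
t: 13.37
eef_pos: [0.5323, 0.2358, 0.2609]
tool_rot: [0.201, -0.174, 0.963, 0.036]
contact_force: [-0.1, 0.6, -3.2]
gripper_width: 0.188
grasp_force: 98.5
```

```bash
python3 - <<'E'
from h import *
st()
# nose N kept; TCP from nose and noseup angle
ps=.35; u=np.array([np.cos(ps),np.sin(ps)]); J=np.array([.6275,.268]); N=J-.015*u
def k(up,z):
    t=np.radians(up); x=.052*np.cos(t)+.0914*np.sin(t); zz=.052*np.sin(t)-.0914*np.cos(t)
    return ([*(N-x*u),z-zz],ps,up)
plan([k(24,.2),k(8,.16),k(-6,.14)],[1,7,8])
# balls still in bin: bright blobs in top view inside bin polygon
c=cam('top'); im=c['color']
s=cam('scene')
ux=np.array([.989,-.146]);uy=np.array([.146,.989]);B=np.array([.581,-.021])
for cc,nm in ((c,'top'),(s,'scene')):
    poly=proj(cc,[[*(B+a*ux+b*uy),.014] for a,b in((-.128,-.054),(.1,-.054),(.1,.054),(-.128,.054))]).astype(np.int32)
    m=np.zeros(im.shape[:2],np.uint8); cv2.fillPoly(m,[poly],255)
    g=cv2.cvtColor(cc['color'],cv2.COLOR_BGR2GRAY)
    b=((g>165)&(m>0)).astype(np.uint8); n,l,sv,ce=cv2.connectedComponentsWithStats(b)
    print(nm,[(sv[i,4],ce[i].round(0),onz(cc,ce[i],.0165).round(3)) for i in range(1,n) if sv[i,4]>4])
E
```

```text
t 13.37 p [0.5323 0.2358 0.2609] yaw 0.357 noseup_deg 23.53 roll -0.0 q [-1.13  0.14  0.63  2.1  -0.03  0.52  1.42] F [-0.1  0.6 -3.2] g 0.188 98.5
-0.06, -0.12, -0.05, 0.04, -0.12, 0.09
-0.08, -0, 0.18, 0, 0.57, 0
-0.09, 0, 0.18, 0, 0.57, 0
-0.09, -0, 0.18, 0, 0.57, -0
-0.1, -0, 0.17, 0, 0.57, -0
-0.11, -0, 0.17, 0, 0.57, 0
-0.11, 0, 0.16, -0, 0.57, -0
-0.12, -0, 0.16, 0, 0.57, -0
-0.13, 0, 0.06, -0, 0.44, 0
-0.13, -0, 0.06, 0, 0.44, 0
-0.13, 0, 0.05, 0, 0.44, -0
-0.14, 0, 0.05, -0, 0.44, 0
-0.14, -0, 0.05, -0, 0.44, 0
-0.14, 0, 0.04, 0, 0.44, 0
-0.14, -0, 0.04, -0, 0.44, -0
-0.14, 0, 0.03, 0, 0.44, 0
top [(np.int32(19), array([320., 223.]), array([ 0.517, -0.013,  0.016])), (np.int32(7), array([318., 231.]), array([ 0.492, -0.007,  0.016]))]
scene [(np.int32(44), array([305., 218.]), array([ 0.523, -0.024,  0.016])), (np.int32(76), array([330., 237.]), array([ 0.634, -0.04 ,  0.016]))]
```

The load is about 3.2 N, which is the scoop plus roughly five balls. I'll start tipping, holding the nose over the jar.

Call:
jog_arm:
  moves: [-0.06,-0.12,-0.05,0.04,-0.12,0.09,0,-0.08,0,0.18,0,0.57,0,0,-0.09,0,0.18,0,0.57,0,0,-0.09,0,0.18,0,0.57,0,0,-0.1,0,0.17,0,0.57,0,0,-0.11,0,0.17,0,0.57,0,0,-0.11,0,0.16,0,0.57,0,0,-0.12,0,0.16,0,0.57,0,0]

```text
t: 14.13
eef_pos: [0.5545, 0.2379, 0.2436]
tool_rot: [0.069, -0.171, 0.983, 0.012]
contact_force: [-0.1, -0.6, -2.8]
gripper_width: 0.191
grasp_force: 98.4
```

```bash
cat >> h.py <<'E'
def tip(lst,n,off=.015,ps=.35):
    u=np.array([np.cos(ps),np.sin(ps)]); J=np.array([.6275,.268]); N=J-off*u
    kf=[]
    for up,z in lst:
        t=np.radians(up); x=.052*np.cos(t)+.0914*np.sin(t); zz=.052*np.sin(t)-.0914*np.cos(t)
        kf.append(([*(N-x*u),z-zz],ps,up))
    plan(kf,n)
E
python3 - <<'E'
from h import *
st(); tip([(-4,.142),(-36,.136)],[4,20])
E
```

```text
t 14.13 p [0.5545 0.2379 0.2436] yaw 0.3447 noseup_deg 8.0 roll -0.04 q [-0.98  0.33  0.58  1.87 -0.22  0.86  1.61] F [-0.1 -0.6 -2.8] g 0.191 98.4
-0.22, 0.04, 0.12, -0.01, 0.75, -0.02
-0.22, 0.04, 0.1, -0, 0.75, -0.02
-0.23, 0.04, 0.09, -0, 0.75, -0.02
-0.23, 0.04, 0.08, 0, 0.75, -0.02
-0.14, -0, -0.02, 0, 0.4, -0
-0.14, -0, -0.02, 0, 0.4, -0
-0.14, -0, -0.03, -0, 0.4, 0
-0.14, 0, -0.03, 0, 0.4, -0
-0.14, -0, -0.03, 0, 0.4, 0
-0.14, -0, -0.04, 0, 0.4, 0
-0.14, 0, -0.04, 0, 0.4, 0
-0.14, -0, -0.05, -0, 0.4, 0
-0.13, 0, -0.05, 0, 0.4, 0
-0.13, -0, -0.05, -0, 0.4, -0
-0.13, 0, -0.06, 0, 0.4, 0
-0.13, -0, -0.06, -0, 0.4, 0
-0.13, 0, -0.06, 0, 0.4, 0
-0.13, 0, -0.07, 0, 0.4, 0
-0.12, -0, -0.07, 0, 0.4, 0
-0.12, 0, -0.08, 0, 0.4, -0
-0.12, -0, -0.08, -0, 0.4, 0
-0.12, 0, -0.08, -0, 0.4, 0
-0.12, -0, -0.09, 0, 0.4, 0
-0.11, 0, -0.09, 0, 0.4, -0
```

Call:
jog_arm:
  moves: [-0.22,0.04,0.12,0,0.75,-0.02,0,-0.22,0.04,0.1,0,0.75,-0.02,0,-0.23,0.04,0.09,0,0.75,-0.02,0,-0.23,0.04,0.08,0,0.75,-0.02,0,-0.14,0,-0.02,0,0.4,0,0,-0.14,0,-0.02,0,0.4,0,0,-0.14,0,-0.03,0,0.4,0,0,-0.14,0,-0.03,0,0.4,0,0]

```text
t: 14.8
eef_pos: [0.5817, 0.2512, 0.2375]
tool_rot: [-0.089, -0.173, 0.981, -0.017]
contact_force: [0.3, -0.1, -2.2]
gripper_width: 0.191
grasp_force: 98.4
```

Call:
jog_arm:
  moves: [-0.14,0,-0.03,0,0.4,0,0,-0.14,0,-0.04,0,0.4,0,0,-0.14,0,-0.04,0,0.4,0,0,-0.14,0,-0.05,0,0.4,0,0,-0.13,0,-0.05,0,0.4,0,0,-0.13,0,-0.05,0,0.4,0,0,-0.13,0,-0.06,0,0.4,0,0,-0.13,0,-0.06,0,0.4,0,0]

```text
t: 15.47
eef_pos: [0.6034, 0.2593, 0.2391]
tool_rot: [-0.197, -0.171, 0.965, -0.036]
contact_force: [0.0, 0.2, -1.3]
gripper_width: 0.191
grasp_force: 98.7
```

Call:
jog_arm:
  moves: [-0.13,0,-0.06,0,0.4,0,0,-0.13,0,-0.07,0,0.4,0,0,-0.12,0,-0.07,0,0.4,0,0,-0.12,0,-0.08,0,0.4,0,0,-0.12,0,-0.08,0,0.4,0,0,-0.12,0,-0.08,0,0.4,0,0,-0.12,0,-0.09,0,0.4,0,0,-0.11,0,-0.09,0,0.4,0,0]

```text
t: 16.13
eef_pos: [0.625, 0.2674, 0.2404]
tool_rot: [-0.303, -0.166, 0.937, -0.055]
contact_force: [0.6, -0.6, -1.7]
gripper_width: 0.192
grasp_force: 98.7
```

Call:
jog_arm:
  moves: [0,0,0,0,0,0,0,0,0,0,0,0,0,0,0,0,0,0,0,0,0,0,0,0,0,0,0,0,0,0,0,0,0,0,0,0,0,0,0,0,0,0,0,0,0,0,0,0,0,0,0,0,0,0,0,0]

```text
t: 16.8
eef_pos: [0.6236, 0.2683, 0.2407]
tool_rot: [-0.304, -0.167, 0.937, -0.054]
contact_force: [-0.4, -0.8, -1.3]
gripper_width: 0.191
grasp_force: 98.7
```

```bash
python3 - <<'E'
from h import *
o,r=st(); print('nose',o['eef_pos']+r@[-.052,0,.0914])
tip([(0,.19)],[12],off=.015)
E
```

```text
t 16.8 p [0.6236 0.2683 0.2407] yaw 0.3525 noseup_deg -35.93 roll -0.01 q [-0.69  0.9   0.49  1.07 -0.33  1.88  1.68] F [-0.4 -0.8 -1.3] g 0.191 98.7
nose [0.61280741 0.26434857 0.13613225]
0.31, -0.01, 0.02, -0, -0.75, 0
0.31, -0.01, 0, -0, -0.75, 0
0.31, -0.01, -0.02, -0, -0.75, 0
0.31, -0.01, -0.03, -0, -0.75, 0
0.31, -0.01, -0.05, -0, -0.75, 0
0.31, -0.01, -0.06, -0, -0.75, 0
0.3, -0.01, -0.08, -0, -0.75, 0
0.3, -0.01, -0.1, -0, -0.75, 0
0.29, -0.01, -0.11, -0, -0.75, 0
0.29, -0.01, -0.13, -0, -0.75, 0
0.28, -0.01, -0.14, -0, -0.75, 0
0.27, -0.01, -0.16, -0, -0.75, 0
```

Load dropped to the bare scoop (about 1.4 N), so it has emptied. I'll level up, then carry the scoop back to its free spot.

Call:
jog_arm:
  moves: [0.31,0,0.02,0,-0.75,0,0,0.31,0,0,0,-0.75,0,0,0.31,0,-0.02,0,-0.75,0,0,0.31,0,-0.03,0,-0.75,0,0,0.31,0,-0.05,0,-0.75,0,0,0.31,0,-0.06,0,-0.75,0,0,0.3,0,-0.08,0,-0.75,0,0,0.3,0,-0.1,0,-0.75,0,0]

```text
t: 17.47
eef_pos: [0.5839, 0.2536, 0.268]
tool_rot: [-0.101, -0.174, 0.979, -0.018]
contact_force: [-0.3, -0.3, -0.5]
gripper_width: 0.192
grasp_force: 98.7
```

Call:
jog_arm:
  moves: [0.29,0,-0.11,0,-0.75,0,0,0.29,0,-0.13,0,-0.75,0,0,0.28,0,-0.14,0,-0.75,0,0,0.27,0,-0.16,0,-0.75,0,0,0,0,0,0,0,0,0,0,0,0,0,0,0,0,0,0,0,0,0,0,0,0,0,0,0,0,0,0]

```text
t: 18.13
eef_pos: [0.5649, 0.2468, 0.2809]
tool_rot: [0.0, -0.175, 0.984, -0.0]
contact_force: [-0.2, -0.3, -2.1]
gripper_width: 0.197
grasp_force: 98.6
```

```bash
python3 - <<'E'
from h import *
st(); plan([([.5202,-.2786,.2],.055,0)],[32])
for n in ('wrist','scene'): cv2.imwrite(f'pics/{n}_after.png',cam(n)['color'])
E
```

```text
t 18.13 p [0.5649 0.2468 0.2809] yaw 0.3527 noseup_deg -0.0 roll -0.04 q [-0.94  0.39  0.56  1.7  -0.23  1.12  1.62] F [-0.2 -0.3 -2.1] g 0.197 98.6
0.35, -0.75, 0.13, -0.01, 0, 0.13
0.34, -0.75, 0.13, -0, -0, 0.13
0.34, -0.75, 0.13, -0, -0, 0.13
0.33, -0.76, 0.13, -0, -0, 0.13
0.32, -0.76, 0.13, -0, -0, 0.13
0.31, -0.76, 0.13, -0, -0, 0.13
0.31, -0.76, 0.13, -0, -0, 0.13
0.3, -0.77, 0.13, -0, -0, 0.13
0.29, -0.77, 0.13, -0, -0, 0.13
0.29, -0.77, 0.13, -0, -0, 0.13
0.28, -0.78, 0.13, -0, -0, 0.13
0.27, -0.78, 0.13, -0, -0, 0.13
0.26, -0.78, 0.13, -0, -0, 0.13
0.26, -0.78, 0.13, -0, -0, 0.13
0.25, -0.79, 0.13, -0, -0, 0.13
0.24, -0.79, 0.13, -0, -0, 0.13
0.23, -0.79, 0.13, -0, -0, 0.13
0.23, -0.79, 0.13, -0, -0, 0.13
0.22, -0.79, 0.13, -0, -0, 0.13
0.21, -0.8, 0.13, -0, -0, 0.13
0.21, -0.8, 0.13, -0, -0, 0.13
0.2, -0.8, 0.13, -0, -0, 0.13
0.19, -0.8, 0.13, -0, -0, 0.13
0.18, -0.8, 0.13, -0, -0, 0.13
0.18, -0.81, 0.13, -0, -0, 0.13
0.17, -0.81, 0.13, -0, -0, 0.13
0.16, -0.81, 0.13, -0, -0, 0.13
0.15, -0.81, 0.13, -0, -0, 0.13
0.15, -0.81, 0.13, -0, -0, 0.13
0.14, -0.81, 0.13, -0, -0, 0.13
0.13, -0.81, 0.13, -0, -0, 0.13
0.12, -0.81, 0.13, -0, -0, 0.13
```

Call:
jog_arm:
  moves: [0.35,-0.75,0.13,0,0,0.13,0,0.34,-0.75,0.13,0,0,0.13,0,0.34,-0.75,0.13,0,0,0.13,0,0.33,-0.76,0.13,0,0,0.13,0,0.32,-0.76,0.13,0,0,0.13,0,0.31,-0.76,0.13,0,0,0.13,0,0.31,-0.76,0.13,0,0,0.13,0,0.3,-0.77,0.13,0,0,0.13,0]

```text
t: 18.9
eef_pos: [0.5531, 0.1132, 0.2603]
tool_rot: [0.001, -0.139, 0.99, 0.0]
contact_force: [-0.3, 0.6, -1.8]
gripper_width: 0.19
grasp_force: 98.7
```

Call:
jog_arm:
  moves: [0.29,-0.77,0.13,0,0,0.13,0,0.29,-0.77,0.13,0,0,0.13,0,0.28,-0.78,0.13,0,0,0.13,0,0.27,-0.78,0.13,0,0,0.13,0,0.26,-0.78,0.13,0,0,0.13,0,0.26,-0.78,0.13,0,0,0.13,0,0.25,-0.79,0.13,0,0,0.13,0,0.24,-0.79,0.13,0,0,0.13,0]

```text
t: 19.57
eef_pos: [0.5424, -0.0181, 0.2393]
tool_rot: [0.001, -0.103, 0.995, 0.0]
contact_force: [0.1, 0.5, -1.4]
gripper_width: 0.193
grasp_force: 98.7
```

Call:
jog_arm:
  moves: [0.23,-0.79,0.13,0,0,0.13,0,0.23,-0.79,0.13,0,0,0.13,0,0.22,-0.79,0.13,0,0,0.13,0,0.21,-0.8,0.13,0,0,0.13,0,0.21,-0.8,0.13,0,0,0.13,0,0.2,-0.8,0.13,0,0,0.13,0,0.19,-0.8,0.13,0,0,0.13,0,0.18,-0.8,0.13,0,0,0.13,0]

```text
t: 20.23
eef_pos: [0.5316, -0.1494, 0.2185]
tool_rot: [0.0, -0.067, 0.998, 0.0]
contact_force: [-0.3, 0.0, -1.6]
gripper_width: 0.192
grasp_force: 98.7
```

Call:
jog_arm:
  moves: [0.18,-0.81,0.13,0,0,0.13,0,0.17,-0.81,0.13,0,0,0.13,0,0.16,-0.81,0.13,0,0,0.13,0,0.15,-0.81,0.13,0,0,0.13,0,0.15,-0.81,0.13,0,0,0.13,0,0.14,-0.81,0.13,0,0,0.13,0,0.13,-0.81,0.13,0,0,0.13,0,0.12,-0.81,0.13,0,0,0.13,0]

```text
t: 20.9
eef_pos: [0.5209, -0.2807, 0.1976]
tool_rot: [0.0, -0.031, 1.0, -0.0]
contact_force: [-0.5, -0.2, -1.0]
gripper_width: 0.195
grasp_force: 98.7
```

```bash
cat > cnt.py <<'E'
from h import *
ref=cv2.imread('pics/top0.png'); c=cam('top'); im=c['color']
g0=cv2.cvtColor(ref,6).astype(int); g=cv2.cvtColor(im,6).astype(int)
J=proj(c,[[.6275,.268,.05]])[0]; print('jar floor px',J)
def grid(a,u0,u1,v0,v1): 
    for v in range(v0,v1): print(v,' '.join('%3d'%a[v,u] for u in range(u0,u1)))
print('jar'); grid(g,212,250,172,208)
print('bin'); grid(g,300,346,176,212)
E
python3 - <<'E'
from h import *
togo([.5202,-.2786,.0925],.055)
E
python3 cnt.py
```

```text
t 20.9 p [ 0.5209 -0.2807  0.1976] yaw 0.0614 noseup_deg 0.05 roll -0.0 q [-0.14  0.47  0.7   1.85 -0.37  0.95  2.36] F [-0.5 -0.2 -1. ] g 0.195 98.7
shift/20mm [0.033 0.108 5.253]
rz/4deg 0.091
jar floor px [232.93077337 190.47727249]
jar
172 205 186 155 120  96  89  89  91  95  97  98 101 106 120 144 166 180 188 182 165 149 145 145 145 144 145 148 155 160 166 169 170 171 176 180 182 182 182
173 186 155 118  95  91  94  96 101 109 119 123 124 126 135 163 195 209 212 202 181 159 150 149 148 147 144 149 167 174 175 176 177 168 166 174 180 181 182
174 153 117  96  94  97  99 103 119 136 150 155 150 143 143 174 213 227 224 210 186 162 151 149 149 147 144 157 175 182 181 183 183 173 161 162 173 179 182
175 114  95  95  99  99  99 115 141 160 171 172 168 157 148 173 214 227 224 208 182 158 150 149 150 151 153 169 182 188 192 191 186 179 171 158 160 172 179
176  95  94  98 100 100 104 128 155 172 180 181 177 165 151 167 203 217 212 195 171 155 153 155 159 166 170 179 188 201 209 207 198 186 182 171 151 156 172
177  95  98  99 100 107 120 139 160 175 183 185 180 168 153 157 183 195 190 175 
[... 10827 characters left out ...]
 121 122 122 122 122 127 143 159 164 165 165 165 163 157 153 152 152 152 152 152 152 152 152 152 152 146 139 149 111  52  27  26  27  26
209  40  87 134 123 114 119 121 122 122 122 122 121 122 121 122 122 122 131 152 163 165 165 165 165 163 156 153 152 152 152 152 152 152 152 152 152 151 146 137 141 102  48  27  25  25  26
210  41  97 146 129 117 120 122 122 122 122 122 122 122 122 122 122 123 132 155 164 165 165 165 165 163 156 153 152 152 152 152 152 152 152 152 152 150 144 133 124  85  40  27  26  24  25
211  41  98 148 130 117 121 122 122 122 122 122 122 122 122 122 122 123 132 155 164 165 165 165 166 163 156 152 153 152 152 152 152 152 152 152 152 149 141 134 116  74  37  26  25  25  27
```

The jar shows five ball spots: (222,177), (228,175), (241,179), (215,188), (229,191). The bin area I printed is empty, so the sixth ball needs finding.

```bash
python3 - <<'E'
from h import *
c=cam('top'); s=cam('scene'); g=cv2.cvtColor(c['color'],6); r=cv2.imread('pics/top0.png',0); d=g.astype(int)-r
for v in range(158,178): print(v,' '.join('%3d'%g[v,u] for u in range(302,348)))
# all new bright blobs vs start in both views
for cc,nm in ((c,'top'),(s,'scene')):
    g=cv2.cvtColor(cc['color'],6); r=cv2.imread(f'pics/{nm}0.png',0); dd=((g.astype(int)-r)>25).astype(np.uint8)
    n,l,sv,ce=cv2.connectedComponentsWithStats(dd)
    print(nm,[(int(sv[i,4]),ce[i].round(0).astype(int).tolist(),int(g[l==i].max()),onz(cc,ce[i],.0125)[:2].round(3).tolist()) for i in range(1,n) if sv[i,4]>8])
print(proj(s,[[.633,-.075,.0165],[.66,-.08,.03]]),proj(c,[[.633,-.075,.0165],[.66,-.08,.03]]))
E
```

```text
158  35  35  35  42  77 119 137 141 143 145 147 154 156 156 150 105  48  23  22  23  22  21  23  24  31  34  33  34  35  34  34  34  35  35  34  35  35  35  35  35  34  34  34  35  34  35
159  34  35  35  38  61  94 115 126 131 137 140 146 149 142 127  86  41  28  27  29  28  22  23  24  29  32  31  31  32  34  33  34  35  35  33  35  35  34  33  35  33  34  34  34  35  35
160  35  34  35  35  46  73 103 128 141 149 149 142 136 125 107  87  76  69  59  53  48  40  31  29  29  31  27  27  30  30  30  30  31  31  31  32  34  33  33  33  33  34  35  34  33  35
161  35  35  34  34  38  60  99 133 149 155 155 145 138 133 129 133 132 126 108  97  92  81  73  73  72  66  53  45  42  35  30  29  30  28  27  29  30  29  30  29  30  32  33  33  31  32
162  35  34  34  35  36  62 104 124 133 140 144 141 142 145 149 156 156 149 136 130 129 124 124 130 130 121 102  89  82  70  61  65  66  59  50  45  41  34  30  28  29  30  30  30  27  28
163  35  33  35  33  36  72 114 115 116 132 141 143 144 146 147 149 146 142 140 140 143 144 149 156 154 147 132 121 116 110 108 117 117 109  95  86  81  70  66 
[... 3479 characters left out ...]
], 172, [-1.173, 0.78]), (1733, [214, 87], 172, [-0.616, 0.518]), (130, [172, 105], 110, [-0.571, 0.219]), (663, [232, 132], 142, [-0.122, 0.224]), (9, [372, 146], 196, [0.428, 0.526]), (37, [220, 154], 134, [-0.007, 0.064]), (14, [240, 159], 121, [0.086, 0.091]), (18, [323, 168], 236, [0.376, 0.251]), (24, [393, 172], 197, [0.597, 0.402]), (15, [248, 176], 108, [0.202, 0.025]), (66, [214, 196], 114, [0.206, -0.133]), (20, [221, 203], 149, [0.255, -0.142]), (1613, [238, 234], 237, [0.411, -0.207]), (9, [324, 233], 169, [0.607, -0.037]), (17, [332, 240], 169, [0.646, -0.045])]
[[322.47531381 242.52787876]
 [328.87515578 244.27743773]] [[338.14660781 187.68810443]
 [339.64812745 179.07879362]]
```

All six balls are accounted for: five in the jar and one in the bin at (331,217), i.e. (0.536,-0.05). I'll set the scoop down.

Call:
jog_arm:
  moves: [0.03,0.1,0.9,0,0,0.09,0,0,0,0.9,0,0,0,0,0,0,0.9,0,0,0,0,0,0,0.9,0,0,0,0,0,0,0.9,0,0,0,0,0,0,0.4,0,0,0,0,0,0,0.2,0,0,0,0,0,0,0.1,0,0,0,0]

```text
t: 21.72
eef_pos: [0.5209, -0.2768, 0.0937]
tool_rot: [0.0, -0.028, 1.0, 0.0]
contact_force: [1.0, -0.5, -0.5]
gripper_width: 0.188
grasp_force: 98.7
```

```bash
python3 -c "
from h import *
togo([.5202,-.2786,.0914],.055)"
```

```text
t 21.72 p [ 0.5209 -0.2768  0.0937] yaw 0.0564 noseup_deg 0.04 roll 0.02 q [-0.06  0.61  0.6   1.92 -0.49  0.77  2.44] F [ 1.  -0.5 -0.5] g 0.188 98.7
shift/20mm [ 0.04  -0.087  0.116]
rz/4deg 0.02
```

Call:
jog_arm:
  moves: [0,0,0.05,0,0,0,0,0,0,0.04,0,0,0,0,0,0,0,0,0,0,0,0,0,0,0,0,0,0,0,0,0,0,0,0,0.4,0,0,0,0,0,0,1,0,0,0,0,0,0,1,0,0,0,0,0,0,1]

```text
t: 22.38
eef_pos: [0.5209, -0.2773, 0.0924]
tool_rot: [0.001, -0.028, 1.0, -0.0]
contact_force: [0.2, -0.5, 0.8]
gripper_width: 0.75
grasp_force: 0.0
```

Call:
jog_arm:
  moves: [0,0,0,0,0,0,1,0,0,0,0,0,0,1,0,0,-0.4,0,0,0,1,0,0,-0.8,0,0,0,1,0,0,-1,0,0,0,1,0,0,-1,0,0,0,1,0,0,-1,0,0,0,1,0,0,-1,0,0,0,1]

```text
t: 23.05
eef_pos: [0.5205, -0.2773, 0.1976]
tool_rot: [0.001, -0.028, 1.0, 0.0]
contact_force: [-0.2, -0.4, 0.4]
gripper_width: 0.998
grasp_force: 0.0
```

```bash
python3 - <<'E'
from h import *
st()
w=cam('wrist'); g=cv2.cvtColor(w['color'],6); cv2.imwrite('pics/w7.png',g)
b=(g>150).astype(np.uint8); n,l,sv,ce=cv2.connectedComponentsWithStats(b)
print([(sv[i].tolist()) for i in range(1,n) if sv[i,4]>300])
print(proj(w,[[.469,-.28,.101],[.553,-.275,.101],[.479,-.32,.04],[.479,-.235,.04],[.571,-.318,.03],[.571,-.233,.03]]).round(0).tolist())
E
```

```text
t 23.05 p [ 0.5205 -0.2773  0.1976] yaw 0.0554 noseup_deg 0.06 roll -0.0 q [-0.14  0.47  0.71  1.85 -0.37  0.95  2.35] F [-0.2 -0.4  0.4] g 0.998 0.0
[[176, 0, 105, 96, 5906], [8, 51, 123, 108, 6547], [535, 102, 105, 215, 4806], [275, 134, 103, 119, 9414], [61, 240, 92, 75, 2871], [0, 333, 29, 30, 466]]
[[325.0, 132.0], [326.0, 251.0], [277.0, 137.0], [378.0, 142.0], [279.0, 235.0], [369.0, 240.0]]
```

The scoop stands free where it was; the pan blob matches the projection. Now to the dial.

```bash
python3 - <<'E'
from h import *
plan([([.4725,.276,.2],1.285,0)],[32])
E
```

```text
0.03, 0.87, 0, -0.04, 0, -0.55
-0, 0.87, 0, -0, 0, -0.55
-0.04, 0.87, 0, -0, 0, -0.55
-0.07, 0.87, 0, -0, 0, -0.55
-0.1, 0.86, 0, -0, 0, -0.55
-0.14, 0.86, 0, -0, 0, -0.55
-0.17, 0.85, 0, -0, 0, -0.55
-0.2, 0.85, 0, -0, 0, -0.55
-0.23, 0.84, 0, -0, 0, -0.55
-0.27, 0.83, 0, -0, 0, -0.55
-0.3, 0.82, 0, -0, 0, -0.55
-0.33, 0.81, 0, -0, 0, -0.55
-0.36, 0.79, 0, -0, 0, -0.55
-0.39, 0.78, 0, -0, 0, -0.55
-0.42, 0.76, 0, -0, 0, -0.55
-0.45, 0.75, 0, -0, 0, -0.55
-0.48, 0.73, 0, -0, 0, -0.55
-0.5, 0.71, 0, -0, 0, -0.55
-0.53, 0.69, 0, -0, 0, -0.55
-0.56, 0.67, 0, -0, 0, -0.55
-0.58, 0.65, 0, -0, 0, -0.55
-0.61, 0.62, 0, -0, 0, -0.55
-0.63, 0.6, 0, -0, 0, -0.55
-0.65, 0.57, 0, -0, 0, -0.55
-0.68, 0.55, 0, -0, 0, -0.55
-0.7, 0.52, 0, -0, 0, -0.55
-0.72, 0.5, 0, -0, 0, -0.55
-0.73, 0.47, 0, -0, 0, -0.55
-0.75, 0.44, 0, -0, 0, -0.55
-0.77, 0.41, 0, -0, 0, -0.55
-0.78, 0.38, 0, -0, 0, -0.55
-0.8, 0.35, 0, -0, 0, -0.55
```

Call:
jog_arm:
  moves: [0.03,0.87,0,-0.04,0,-0.55,1,0,0.87,0,0,0,-0.55,1,-0.04,0.87,0,0,0,-0.55,1,-0.07,0.87,0,0,0,-0.55,1,-0.1,0.86,0,0,0,-0.55,1,-0.14,0.86,0,0,0,-0.55,1,-0.17,0.85,0,0,0,-0.55,1,-0.2,0.85,0,0,0,-0.55,1]

```text
t: 23.77
eef_pos: [0.508, -0.1379, 0.197]
tool_rot: [0.001, -0.181, 0.983, 0.001]
contact_force: [0.5, -0.2, 0.3]
gripper_width: 1.005
grasp_force: 0.0
```

Call:
jog_arm:
  moves: [-0.23,0.84,0,0,0,-0.55,1,-0.27,0.83,0,0,0,-0.55,1,-0.3,0.82,0,0,0,-0.55,1,-0.33,0.81,0,0,0,-0.55,1,-0.36,0.79,0,0,0,-0.55,1,-0.39,0.78,0,0,0,-0.55,1,-0.42,0.76,0,0,0,-0.55,1,-0.45,0.75,0,0,0,-0.55,1]

```text
t: 24.43
eef_pos: [0.4954, 0.0011, 0.1973]
tool_rot: [0.001, -0.33, 0.944, 0.001]
contact_force: [-0.1, 0.2, -0.1]
gripper_width: 0.998
grasp_force: 0.0
```

Call:
jog_arm:
  moves: [-0.48,0.73,0,0,0,-0.55,1,-0.5,0.71,0,0,0,-0.55,1,-0.53,0.69,0,0,0,-0.55,1,-0.56,0.67,0,0,0,-0.55,1,-0.58,0.65,0,0,0,-0.55,1,-0.61,0.62,0,0,0,-0.55,1,-0.63,0.6,0,0,0,-0.55,1,-0.65,0.57,0,0,0,-0.55,1]

```text
t: 25.1
eef_pos: [0.4827, 0.1408, 0.1972]
tool_rot: [0.001, -0.471, 0.882, 0.001]
contact_force: [-0.3, -0.2, -0.0]
gripper_width: 0.998
grasp_force: 0.0
```

Call:
jog_arm:
  moves: [-0.68,0.55,0,0,0,-0.55,1,-0.7,0.52,0,0,0,-0.55,1,-0.72,0.5,0,0,0,-0.55,1,-0.73,0.47,0,0,0,-0.55,1,-0.75,0.44,0,0,0,-0.55,1,-0.77,0.41,0,0,0,-0.55,1,-0.78,0.38,0,0,0,-0.55,1,-0.8,0.35,0,0,0,-0.55,1]

```text
t: 25.77
eef_pos: [0.4704, 0.2797, 0.1976]
tool_rot: [0.001, -0.601, 0.8, 0.001]
contact_force: [0.3, -0.3, 0.9]
gripper_width: 1.001
grasp_force: 0.0
```

```bash
python3 - <<'E'
from h import *
st(); plan([([.4725,.276,.2],1.285,0),([.4725,.276,.077],1.285,0)],[2,8])
w=cam('wrist'); im=w['color']; g=cv2.cvtColor(im,6)
P=proj(w,[[.4725,.276,.09]])[0]
# knob: grey top on black cover; crop mask within 45 px
m=np.zeros_like(g); cor=[[.4725+np.cos(-.044)*a-np.sin(-.044)*b,.276+np.sin(-.044)*a+np.cos(-.044)*b,.09] for a,b in((-.026,-.026),(.035,-.026),(.035,.026),(-.026,.026))]
cv2.fillPoly(m,[proj(w,cor).astype(np.int32)],255)
for th in (70,90,110):
    k=((g>th)&(m>0)).astype(np.uint8); n,l,sv,ce=cv2.connectedComponentsWithStats(k)
    if n<2: continue
    i=1+sv[1:,4].argmax(); pts=np.argwhere(l==i)[:,::-1].astype(np.float32); r=cv2.minAreaRect(pts); bx=cv2.boxPoints(r)
    W=np.array([onz(w,b,.09) for b in bx]); e=[W[1]-W[0],W[2]-W[1]]; e.sort(key=np.linalg.norm); print(th,P,r,'ctr',W.mean(0).round(4),'len',[round(np.linalg.norm(x),4) for x in e],'az',np.arctan2(e[1][1],e[1][0])%np.pi)
E
```

```text
t 25.77 p [0.4704 0.2797 0.1976] yaw 1.2883 noseup_deg 0.17 roll 0.01 q [-0.89  0.33  0.3   1.93 -0.13  0.89  2.33] F [ 0.3 -0.3  0.9] g 1.001 0.0
0.07, -0.08, -0.06, 0, 0.02, 0.02
0.07, -0.08, -0.06, 0, 0.02, 0.02
0, 0, 0.77, 0, 0, 0
0, 0, 0.77, 0, 0, 0
0, 0, 0.77, 0, 0, 0
0, 0, 0.77, 0, 0, 0
0, 0, 0.77, 0, 0, 0
0, 0, 0.77, 0, 0, 0
0, 0, 0.77, 0, 0, 0
0, 0, 0.77, 0, 0, 0
70 [322.15711455 198.17660524] ((325.1142272949219, 200.85543823242188), (63.98883056640625, 22.462039947509766), 87.70938873291016) ctr [0.4712 0.2791 0.09  ] len [np.float64(0.0159), np.float64(0.0482)] az 1.335245066097311
90 [322.15711455 198.17660524] ((325.0142822265625, 201.48487854003906), (61.06182861328125, 21.402509689331055), 88.31531524658203) ctr [0.4714 0.2795 0.09  ] len [np.float64(0.0151), np.float64(0.046)] az 1.3245401856594146
110 [322.15711455 198.17660524] ((325.0, 202.0), (58.0, 20.0), 90.0) ctr [0.4715 0.2798 0.09  ] len [np.float64(0.0142), np.float64(0.0437)] az 1.2956552803243984
```

The wrist view agrees: knob centre about (0.4713,0.279), bar azimuth about 1.31. I'll descend and grip.

Call:
jog_arm:
  moves: [0.06,-0.09,0.8,0,0,-0.25,1,0,0,0.9,0,0,0,1,0,0,0.9,0,0,0,1,0,0,0.9,0,0,0,1,0,0,0.9,0,0,0,1,0,0,0.9,0,0,0,1,0,0,0.7,0,0,0,1,0,0,0,0,0,0,1]

```text
t: 26.48
eef_pos: [0.4704, 0.2762, 0.075]
tool_rot: [-0.001, -0.606, 0.795, 0.001]
contact_force: [-0.0, 0.1, -1.2]
gripper_width: 1.001
grasp_force: 0.0
```

Call:
jog_arm:
  moves: [0,0,0,0,0,0,0,0,0,0,0,0,0,0,0,0,0,0,0,0,0,0,0,0,0,0,0,0,0,0,0,0,0,0,0,0,0,0,0,0,0,0,0,0,0,0,0,0,0,0,0,0,0,0,0,0]
  grip_force: 40

```text
t: 27.15
eef_pos: [0.4718, 0.2771, 0.0784]
tool_rot: [0.001, -0.606, 0.795, 0.001]
contact_force: [-2.4, 0.2, 5.8]
gripper_width: 0.178
grasp_force: 40.5
```

```bash
python3 - <<'E'
from h import *
o,r=st(); print(np.round(o['torque'],2)); f=-r[:,0]; print('deg cw to go',np.degrees(np.arctan2(f[1],f[0])+.044))
E
```

```text
t 27.15 p [0.4718 0.2771 0.0784] yaw 1.3022 noseup_deg 0.21 roll 0.03 q [-0.83  0.51  0.24  2.01 -0.2   0.64  2.41] F [-2.4  0.2  5.8] g 0.178 40.5
[-0.06  0.46 -0.05]
deg cw to go 77.12931382885182
```

Call:
jog_arm:
  moves: [0,0,0,0,0,0.8,0,0,0,0,0,0,0.8,0,0,0,0,0,0,0.8,0,0,0,0,0,0,0.8,0,0,0,0,0,0,0.8,0,0,0,0,0,0,0.8,0,0,0,0,0,0,0.8,0,0,0,0,0,0,0.8,0]

```text
t: 27.82
eef_pos: [0.4719, 0.277, 0.0784]
tool_rot: [0.001, -0.414, 0.91, 0.002]
contact_force: [-2.9, 0.1, 5.8]
gripper_width: 0.181
grasp_force: 40.6
```

Call:
jog_arm:
  moves: [0,0,0,0,0,0.8,0,0,0,0,0,0,0.8,0,0,0,0,0,0,0.8,0,0,0,0,0,0,0.8,0,0,0,0,0,0,0.8,0,0,0,0,0,0,0.8,0,0,0,0,0,0,0.8,0,0,0,0,0,0,0.8,0]

```text
t: 28.48
eef_pos: [0.472, 0.2768, 0.0784]
tool_rot: [0.001, -0.202, 0.979, 0.002]
contact_force: [-2.1, 0.0, 5.7]
gripper_width: 0.184
grasp_force: 40.7
```

Call:
jog_arm:
  moves: [0,0,0,0,0,0.8,0,0,0,0,0,0,0.8,0,0,0,0,0,0,0.8,0,0,0,0,0,0,0.8,0,0,0,0,0,0,0.8,0,0,0,0,0,0,0.8,0,0,0,0,0,0,0.8,0,0,0,0,0,0,0,0]

```text
t: 29.15
eef_pos: [0.472, 0.2767, 0.0784]
tool_rot: [0.0, -0.007, 1.0, 0.002]
contact_force: [-2.1, 0.5, 7.7]
gripper_width: 0.175
grasp_force: 40.9
```

```bash
python3 - <<'E'
from h import *
o,r=st(); print(np.round(o['torque'],2)); f=-r[:,0]; print('deg cw to go',np.degrees(np.arctan2(f[1],f[0])+.044))
E
```

```text
t 29.15 p [0.472  0.2767 0.0784] yaw 0.0147 noseup_deg 0.03 roll 0.19 q [-1.09  0.57  0.59  2.03 -0.5   0.68  1.4 ] F [-2.1  0.5  7.7] g 0.175 40.9
[-0.48  0.42 -0.07]
deg cw to go 3.3654522835911234
```

Call:
jog_arm:
  moves: [0,0,0,0,0,0.42,0,0,0,0,0,0,0.42,0,0,0,0,0,0,0,0,0,0,0,0,0,0,0,0,0,0,0,0,0,0,0,0,0,0,0,0,0.4,0,0,0,0,0,0,1,0,0,0,0,0,0,1]

```text
t: 29.82
eef_pos: [0.472, 0.2768, 0.0777]
tool_rot: [0.0, 0.021, 1.0, 0.002]
contact_force: [1.1, -1.2, 0.2]
gripper_width: 0.603
grasp_force: 0.0
```

Call:
jog_arm:
  moves: [0,0,0,0,0,0,1,0,0,0,0,0,0,1,0,0,0,0,0,0,1,0,0,-0.5,0,0,0,1,0,0,-1,0,0,0,1,0,0,-1,0,0,0,1,0,0,-1,0,0,0,1,0,0,-1,0,0,0,1]

```text
t: 30.48
eef_pos: [0.472, 0.2761, 0.1692]
tool_rot: [0.0, 0.021, 1.0, 0.001]
contact_force: [-0.0, 0.3, 0.2]
gripper_width: 1.003
grasp_force: 0.0
```

Call:
jog_arm:
  moves: [0,0,-1,0,0,0,1,0,0,-1,0,0,0,1,0,0,0,0,0,0,1,0,0,0,0,0,0,1,0,0,0,0,0,0,1,0,0,0,0,0,0,1,0,0,0,0,0,0,1,0,0,0,0,0,0,1]

```text
t: 31.15
eef_pos: [0.4716, 0.276, 0.2069]
tool_rot: [-0.0, 0.021, 1.0, 0.001]
contact_force: [0.1, 0.3, -0.1]
gripper_width: 1.001
grasp_force: 0.0
```

```bash
python3 - <<'E'
from h import *
st()
w=cam('wrist'); g=cv2.cvtColor(w['color'],6); cv2.imwrite('pics/w9.png',g)
ya=-.044; D=np.array([.472,.277]); ex=np.array([np.cos(ya),np.sin(ya)]); ey=np.array([-np.sin(ya),np.cos(ya)])
def L(P): d=P[:2]-D; return np.round([1000*d@ex,1000*d@ey],1)
m=np.zeros_like(g); cv2.fillPoly(m,[proj(w,[[*(D+a*ex+b*ey),.09] for a,b in((-.03,-.022),(.032,-.022),(.032,.022),(-.03,.022))]).astype(np.int32)],255)
for th in (90,110):
    k=((g>th)&(m>0)).astype(np.uint8); n,l,sv,ce=cv2.connectedComponentsWithStats(k)
    i=1+sv[1:,4].argmax(); bx=cv2.boxPoints(cv2.minAreaRect(np.argwhere(l==i)[:,::-1].astype(np.float32)))
    W=np.array([onz(w,b,.09) for b in bx]); e=sorted([W[1]-W[0],W[2]-W[1]],key=np.linalg.norm); print('bar',L(W.mean(0)),[round(np.linalg.norm(x),4) for x in e],'rel az deg',np.degrees(np.arctan2(e[1][1],e[1][0])-ya)%180)
# rectified window: rows along +x mill upward, 1 mm
print('window map (mm): top=+x, left=+y')
for a in np.arange(-.021,-.050,-.001):
    row=[]
    for b in np.arange(.014,-.0145,-.001):
        u,v=proj(w,[[*(D+a*ex+b*ey),.05]])[0]; x=cv2.getRectSubPix(g,(1,1),(float(u),float(v)))[0,0] if 0<=u<640 and 0<=v<400 else 0
        row.append('#' if x>140 else ('+' if x>90 else '.'))
    print('%4d '%round(a*1000),''.join(row))
E
```

```text
t 31.15 p [0.4716 0.276  0.2069] yaw -0.0413 noseup_deg -0.02 roll 0.1 q [-1.24  0.39  0.76  1.95 -0.33  0.93  1.21] F [ 0.1  0.3 -0.1] g 1.001 0.0
bar [-0.5  1.2] [np.float64(0.014), np.float64(0.0445)] rel az deg 0.6581074331790743
bar [-0.9  1.2] [np.float64(0.014), np.float64(0.0437)] rel az deg 0.6581384783894358
window map (mm): top=+x, left=+y
 -21  .............................
 -22  .............................
 -23  .............................
 -24  .............................
 -25  ....++++#####++++++++++......
 -26  ...+####################.....
 -27  ...+####################.....
 -28  ...+#####+########+#####.....
 -29  ...+####+.#######+.#####.....
 -30  ...+####+.#######+.#####.....
 -31  ...+####+.#######+.#####.....
 -32  ...+####+.#######+.#####.....
 -33  ...+####+.#######+.#####.....
 -34  ...+####+.+######..#####.....
 -35  ...+####+..........#####.....
 -36  ...+#####++++++++..#####.....
 -37  ...+#############+.#####.....
 -38  ...+#############+.#####.....
 -39  ...+#############+.#####.....
 -40  ...+#############+.#####.....
 -41  ...+#############+.#####.....
 -42  ...+#############+.#####.....
 -43  ...+#############++####+.....
 -44  ...+###################+.....
 -45  .......++++++++++++++++......
 -46  .............................
 -47  .............................
 -48  .............................
 -49  .............................
```

The window shows an upright, centred 4, and the bar is aligned within 1 degree. Handing in.

```bash
python3 -c "
from station import *
print(hand_in())"
```

```text
the job is handed in; nothing more can be done
None
```

I handed the job in at about 31 s: five balls are in the jar and one is still in the bin, the dial's window shows a centred 4, and the scoop is standing flat on its pan at its starting spot.

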